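# Find the high spot of a coffee-mill spindle with a dial indicator

## Robot

A 7-joint arm with a two-finger parallel gripper is mounted at the origin on a cart in front of the work surface, level with it; the furniture and walls round the work are solid. World frame = base frame: x ahead of the robot, y to its left, z up, the work surface at z = 0. Lengths are in m, angles in rad, forces in N, time in s.
With the tool pointing down it reaches from about 0.4 to 0.9 m from the base axis. Payload 5.6 kg.
Tool frame: the origin (TCP) lies between the finger pads; the fingertips stand 17 mm ahead of it and the grasp point (between the pads) lies 2 mm behind it; z points along the fingers, y is the line along which they close (so a half turn about z gives the same grasp; the last joint's range is limited). The gripper opens to 92 mm and grips with 3 to 60 N. Pads are 20 mm wide; open, the fingers measure 128 mm over their backs; the gripper's body (75 mm by 189 mm) begins 69 mm behind the grasp point.
Start: joints at [-1.241, 0.468, -0.012, 1.603, 0.006, 1.071, -0.056], TCP at [0.237, 0.605, 0.232] pointing down, gripper open.
Joint ranges: [-2.53, 2.53], [-0.31, 2.02], [-1.57, 1.55], [0.28, 2.44], [-1.29, 4.43], [0.15, 1.84], [-2.92, 2.92]. Speed limits (rad/s): [2.57, 2.57, 3.14, 3.14, 3.14, 3.14, 3.14].

## Interface

Orientations are given as a unit quaternion [x, y, z, w].
In Python, from bench import env gives the robot as it stands.
- The arm moves only by the tool drive_tool, never from a script. Its argument "motion" is a list of rows, each a list of 3 entries, a list of its own where there are three numbers: the finger opening in m, from 0 to 0.0919, then the shift along the tool's x, y, z in m, then the turn, a rotation vector about the tool's x, y, z in rad. In form: [[fingers, [x, y, z], [ax, ay, az]], ...]. A call has exactly 8 rows; each row is the pose to reach, as a shift and turn from the pose commanded when the call began, along the tool's axes at that moment; what a row does not reach only later rows make up. A row lasts 1/12 s, in which the tool goes at most 41.7 mm and 7.16 degrees, less where a joint would pass 70% of its speed; a pose out of reach is approached as far as the arm can. A call with a gripper value outside its range is refused whole. The fingers move at their own pace and stop on an object; "force" is the grip in N (left out, the last holds). Time passes only in rows, so rows that repeat a pose let the fingers close, or fill a call up. It gives the time, the measured TCP pose, the force, the opening and the grip force at its end, in the units of the state.
- env.get_state(): the state, without advancing time (a new reading comes with each control period).
- env.capture(name): name is "scene" or "side" or "wrist"; returns the picture (480x640x3 uint8, blue, green, red); there is no depth.
- env.get_calibration(name): a dict with "camera_matrix" (3x3 intrinsics, pixels), "dist_coeffs" ([k1, k2, p1, p2, k3] as OpenCV has them; the pictures are not rectified), "position" and "rotation" of the camera in the world. Camera axes: x right, y up, looking along -z (the intrinsics and any distortion apply to the point x, -y, -z); pixel columns grow to the right and rows downward; lengths in m; the calibration is good to about 2 mm. A picture is of the moment at which its call begins: read the wrist's pose just before it. get_calibration takes no time and is no camera call; for the wrist camera it gives the pose at the moment of the call.
- env.sign_off(): hands the job in; it is judged then, once.
The state is a dict: "t": time; "joint_positions": joint angles; "dq": joint speeds; "effort": joint torques, N m; "position": TCP position; "tool_rot": TCP orientation; "force": force on the tool from outside, world axes, zero at the start; "torque": the same for the moment, N m; "opening": finger opening in m; "grip_force": force on a finger pad.
Only numpy, scipy, OpenCV 4.12 (cv2) and the standard library are available. Lean on these libraries where they do the work, as an engineer would, in place of code of your own. Each camera call takes 0.05 s, during which the arm holds its last target. There are 200 camera calls.

## Task

The coffee-mill spindle lying in the V-blocks has an off-centre brass collar. Gently lower the dial indicator (it has a black tab to hold) until its plunger rests on the collar with the needle in the green arc, and let go; then gently roll the spindle in its V-blocks (the four-spoked wheel is there to push) to find where the needle reads highest, and leave it at that high spot, seated in the V-blocks and still under the plunger. Do not run the plunger to its end, and leave the timer, pepper shaker and coffee scoop alone.

Things in the scene. Friction and masses are not known exactly. Their poses are not given: they have to be found in the camera images.
- stand: Fixed dark steel gauge stand: base 160 (x) x 180 (y) x 12 mm, two steel V-blocks (90 degree V, 24 mm wide, 60 mm high) at y = -68 and +68 mm, round 18 mm column, 212 mm high, at x = +62 mm. Origin on the counter, straight below the plunger; z up, y along the spindle toward its wheel, x from spindle to column. Its yaw is -0.7 to -0.1 rad.
- spindle: Loose spindle, about 0.7 kg, its 20 mm shaft lying in the V-blocks, axis 58 mm above the counter. Origin on the axis, below the plunger; y along the shaft toward the wheel; x and z turn with it. Friction holds it at any angle; shoulders stop it sliding endways. Hard or upward pushes would lift it out.
- wheel (a point): Centre of the spindle's spoked wheel, on the axis, 108 mm from the spindle's origin: black hub, 28 mm diameter, 14 mm thick, and four round spokes, 10 mm thick, 90 degrees apart, ends 48 mm from the axis; one is red. In the spindle's xz plane the red one points 0.35 rad from z toward x. Turning it takes about 2 to 5 N at a spoke. Axes as the spindle's.
- collar_mid (a point): Point of the spindle's axis inside the brass collar, right under the plunger. The collar (32 mm diameter, 22 mm wide) turns with the spindle; its centre is 3 mm off the axis, so its top rises and falls 3 mm either way in a turn. Which way it is off differs every time and is read on the indicator; at the start the high spot is at least 1.2 rad from the top.
- carriage_tab (a point): Middle of the upper edge of the black tab of the indicator carriage: 14 mm thick (y of the stand), 24 mm wide (x), 36 mm tall. Pinch it across the 14 mm and move it straight down or up: the carriage slides up to 40 mm on the column, takes about 8 N and stays where left. The point is 116 mm above the tip of the free plunger, 14 mm from its axis toward the column.
- plunger: Sprung steel plunger under the dial, round tip of 5 mm radius, pointing straight down over the collar. Origin at the lowest point of the tip. It can be pushed up 14 mm into the indicator (spring: 2 N at first touch, 5.5 N at the end of the travel). At the start it hangs clear of the collar.
- needle (a joint): Angle of the red needle on the white dial, rad, clockwise from the mark at the dial's upper edge: 0 with the plunger free, 0.4 rad for each mm that the plunger is pushed up (5.6 rad at the end of its travel). The green arc goes from 1.6 to 2.4 rad (4 to 6 mm); black marks stand at every mm.
- dial (a point): Centre of the white dial face, 60 mm across, on the side of the indicator away from the column, leaning back at 45 degrees. It carries the red needle (23 mm long), black mm marks and the green arc.
- carriage: The indicator carriage that carries tab, dial, plunger and needle. Origin at the point where the tip of the free plunger is; z up.
- timer: White kitchen timer, 62 x 62 x 18 mm, loose; origin at the centre of its underside.
- pepper: White pepper shaker, 44 mm across, 90 mm tall, loose; origin at the centre of its underside.
- scoop: Steel coffee scoop, 48 x 99 x 32 mm, loose; origin at the centre of its underside.

How it is judged:
By the outcome, as a careful person would: the job done as asked, in the order asked, and still so for the second after the job is handed in, with the robot touching nothing.
It also fails if it takes over 67 s, if anything falls off the work surface, if the arm or the gripper's body presses on something with over 40 N, if the wrist force passes 120 N, or if a joint passes its speed limit or range.

## Working session

There is one attempt and no reset: what is moved stays moved. The work goes in short steps, Python scripts to look and compute and a tool call to move; the robot and the scene stay as the last step left them, time stands still between calls to the robot, and variables do not carry over. Pictures are saved under pics/ and viewed, at most 10 in all, crops included, and the job is handed in when it is done.

Besides the shell and the picture viewer there is one more tool, called after ">>>" by a JSON object that holds its "fn" and its "kwargs". drive_tool: Moves the arm, as the interface text tells. Its arguments: {"type":"object","properties":{"motion":{"type":"array"},"force":{"type":"number"}},"required":["motion"]}

```bash
ls; mkdir -p pics; python3 - <<'E'
from bench import env
import cv2,numpy as np
s=env.get_state();print(s)
a=env.capture("scene");b=env.capture("side")
cv2.imwrite("pics/scene0.png",a);cv2.imwrite("pics/side0.png",b)
for n in("scene","side","wrist"):print(n,env.get_calibration(n))
E
```

```text
pics
{'t': 0.0, 'joint_positions': array([-1.24100713,  0.46836563, -0.01160633,  1.6035665 ,  0.00599037,
        1.07139438, -0.05631684]), 'dq': array([-0.00085761,  0.0002687 ,  0.00017765,  0.00051593,  0.00100287,
        0.00029201, -0.00093969]), 'effort': array([-7.40038504e-04, -5.20558012e+01, -1.25920222e-02, -2.43749464e+01,
       -5.65772178e-02,  1.73714926e-02,  1.53729356e-04]), 'position': array([0.23660646, 0.60484438, 0.23067145]), 'tool_rot': array([ 1.85357675e-01,  9.82670754e-01, -8.43367731e-04, -1.03032148e-04]), 'force': array([-0.21642107, -0.27786728,  0.32113721]), 'torque': array([ 0.04336454, -0.00955169,  0.01680062]), 'grip_force': 0.0, 'opening': 0.0918436224797079}
scene {'camera_matrix': array([[611.73222947,   0.        , 315.61324665],
       [  0.        , 611.73222947, 245.43123688],
       [  0.        ,   0.        ,   1.        ]]), 'dist_coeffs': array([-0.06068833,  0.        ,  0.        ,  0.        ,  0.        ]), 'position': array([ 0.58845748, -0.85362462,  0.83202513]), 'rotation': array([0.42285595, 0.00424992, 0.02494666, 0.9058435 ])}
side {'camera_matrix': array([[577.48039425,   0.        , 318.12745256],
       [  0.        , 577.48039425, 233.96522964],
       [  0.        ,   0.        ,   1.        ]]), 'dist_coeffs': array([-0.01849611,  0.        ,  0.        ,  0.        ,  0.        ]), 'position': array([ 0.58507129, -0.88567028,  0.54479781]), 'rotation': array([ 0.53682567, -0.00463459,  0.01056228,  0.84361434])}
wrist {'camera_matrix': array([[376.69597936,   0.        , 320.41672459],
       [  0.        , 376.69597936, 239.81280075],
       [  0.        ,   0.        ,   1.        ]]), 'dist_coeffs': array([-5.80075812e-05,  0.00000000e+00,  0.00000000e+00,  0.00000000e+00,
        0.00000000e+00]), 'position': array([0.17273876, 0.63032328, 0.38323171]), 'rotation': array([-0.10243889, -0.06993785,  0.55903061,  0.8198169 ])}
```

View pics/scene0.png

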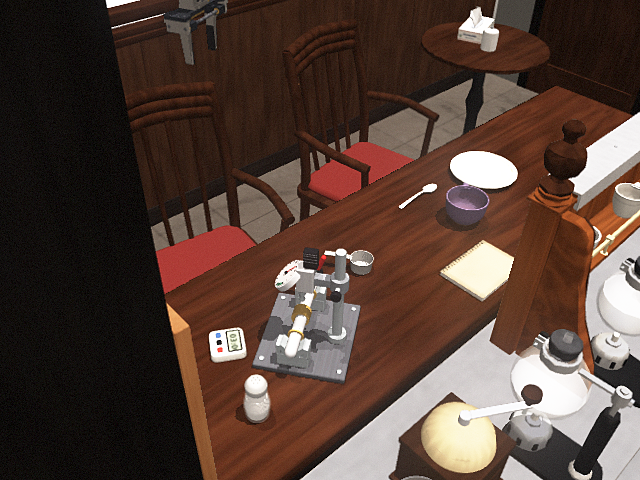

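View pics/side0.png

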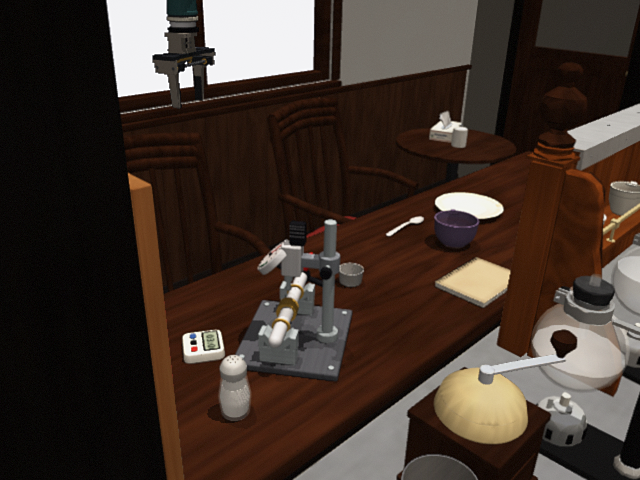

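Scene view: the stand base spans about (256–362, 293–379), with the black tab at (311, 257), column top at (341, 250), a red spoke tip at (322, 262), the timer at (227, 345), the pepper shaker at (257, 400) and the scoop at (360, 262). The side view agrees. I'll zoom in on both.

```bash
python3 - <<'E'
import cv2,numpy as np
a=cv2.imread("pics/scene0.png")[235:385,240:380];b=cv2.imread("pics/side0.png")[215:380,230:370]
f=lambda x:cv2.resize(x,None,fx=2.85,fy=2.85,interpolation=cv2.INTER_CUBIC)
A,B=f(a),f(b);h=max(len(A),len(B));p=lambda x:np.pad(x,((0,h-len(x)),(0,0),(0,0)))
cv2.imwrite("pics/z0.png",np.hstack([p(A),p(B)]))
E
```

```text
(no output)
```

View pics/z0.png

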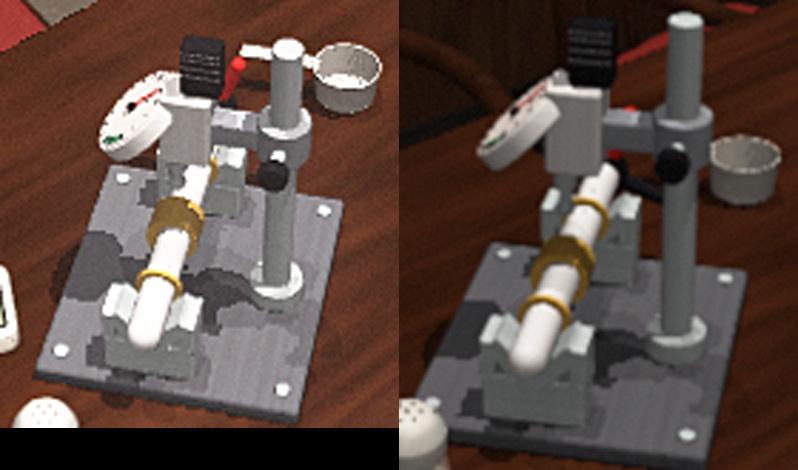

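```bash
cat > h.py <<'E'
import cv2,numpy as np
from scipy.spatial.transform import Rotation as R
def ray(cal,uv):
    n=cv2.undistortPoints(np.array([[uv]],float),cal["camera_matrix"],cal["dist_coeffs"])[0,0]
    return np.array(cal["position"]),R.from_quat(cal["rotation"]).apply([n[0],-n[1],-1])
def onz(cal,uv,z):
    o,d=ray(cal,uv);return o+d*(z-o[2])/d[2]
def tri(rs):
    A=0;b=0
    for o,d in rs:
        d=d/np.linalg.norm(d);P=np.eye(3)-np.outer(d,d);A=A+P;b=b+P@o
    return np.linalg.solve(A,b)
def proj(cal,p):
    q=R.from_quat(cal["rotation"]).inv().apply(np.array(p)-cal["position"]);q=np.array([q[0],-q[1],-q[2]])
    return cv2.projectPoints(q.reshape(1,3),np.zeros(3),np.zeros(3),cal["camera_matrix"],cal["dist_coeffs"])[0][0,0]
E
python3 - <<'E'
from bench import env
from h import *
S,D=env.get_calibration("scene"),env.get_calibration("side")
sc=lambda x,y:(240+x/2.85,235+y/2.85)
sd=lambda x,y:(230+(x-399)/2.85,215+y/2.85)
c=[onz(S,sc(*p),.012)[:2] for p in[(36,372),(297,412),(343,202),(113,165)]]
print(np.round(c,4)); m=np.mean(c,0)
for i in range(4):
    d=c[(i+1)%4]-c[i];print(np.linalg.norm(d),np.arctan2(d[1],d[0]))
s1=[onz(S,sc(*p),.0125)[:2] for p in[(61,350),(283,390),(324,210),(123,178)]]
s2=[onz(D,sd(*p),.0125)[:2] for p in[(432,404),(687,435),(726,278),(504,253)]]
for s in(s1,s2):
    print("screws",np.mean(s,0),[ (round(np.linalg.norm(s[i]-s[i-1]),4),round(np.arctan2(*(s[i]-s[i-1])[::-1]),3)) for i in range(4)])
print("col",onz(S,sc(288,47),.212),onz(D,sd(686,20),.212))
print("m",m)
print("tab",tri([ray(S,sc(203,44)),ray(D,sd(592,25))]))
print("ring col base")
E
```

```text
[[ 0.4608 -0.1988]
 [ 0.616  -0.2189]
 [ 0.6438 -0.0463]
 [ 0.4901 -0.0212]]
0.15651096661618596 -0.12918713580373664
0.17483127089820052 1.4107766818512688
0.15580739565492208 2.9798527164468585
0.17992526719484322 -1.7343141775252964
screws [ 0.5526079 -0.1184316] [(np.float64(0.15), np.float64(-1.733)), (np.float64(0.1356), np.float64(-0.164)), (np.float64(0.1507), np.float64(1.412)), (np.float64(0.1351), np.float64(2.983))]
screws [ 0.55074995 -0.12153368] [(np.float64(0.1513), np.float64(-1.729)), (np.float64(0.1349), np.float64(-0.153)), (np.float64(0.15), np.float64(1.409)), (np.float64(0.1355), np.float64(2.979))]
col [ 0.60101498 -0.12650705  0.212     ] [ 0.59969912 -0.13284432  0.212     ]
m [ 0.55265299 -0.12130574]
tab [ 0.55271222 -0.11096731  0.19831513]
ring col base
```

```bash
cat >> h.py <<'E'
YAW=-0.16
def toolR(yaw): # tool x=-stand x, y=stand y, z down
    return R.from_matrix(np.array([[-np.cos(yaw),-np.sin(yaw),0],[-np.sin(yaw),np.cos(yaw),0],[0,0,-1]]).T)
def go(s,p,yaw=YAW):
    r=R.from_quat(s["tool_rot"])
    return np.round(r.inv().apply(np.array(p)-s["position"]),4),np.round((r.inv()*toolR(yaw)).as_rotvec(),3)
E
python3 - <<'E'
from bench import env
from h import *
s=env.get_state()
print(toolR(YAW).as_matrix())
print(go(s,[.5,-.12,.36]))
w=env.get_calibration("wrist");r=R.from_quat(s["tool_rot"])
print("cam in tool",r.inv().apply(w["position"]-s["position"]),r.inv().apply(R.from_quat(w["rotation"]).apply([[0,0,-1],[1,0,0]])))
E
```

```text
[[-0.98722728  0.15931821  0.        ]
 [ 0.15931821  0.98722728  0.        ]
 [ 0.          0.         -1.        ]]
(array([-0.5093, -0.5794, -0.1283]), array([-0.002, -0.   , -0.213]))
cam in tool [ 0.0687557   0.0001631  -0.15247247] [[-2.46005773e-01  1.36346339e-03  9.69267404e-01]
 [-9.71319282e-04  9.99998162e-01 -1.65321874e-03]]
```

>>> {"fn": "drive_tool", "kwargs": {"motion": [[0.0919,[0,0,-0.04],[0,0,0]],[0.0919,[-0.02,-0.01,-0.075],[0,0,0]],[0.0919,[-0.05,-0.025,-0.1],[0,0,0]],[0.0919,[-0.08,-0.05,-0.115],[0,0,0]],[0.0919,[-0.11,-0.075,-0.128],[0,0,0]],[0.0919,[-0.14,-0.1,-0.128],[0,0,0]],[0.0919,[-0.167,-0.13,-0.128],[0,0,0]],[0.0919,[-0.194,-0.16,-0.128],[0,0,0]]]}}

```text
t: 0.77
position: [0.3597, 0.3837, 0.3595]
tool_rot: [0.185, 0.983, -0.0, 0.0]
force: [0.5, 0.0, 0.6]
opening: 0.0921
grip_force: 0.0
```

>>> {"fn": "drive_tool", "kwargs": {"motion": [[0.0919,[-0.025,-0.033,0],[0,0,0]],[0.0919,[-0.05,-0.066,0],[0,0,0]],[0.0919,[-0.075,-0.099,0],[0,0,0]],[0.0919,[-0.1,-0.132,0],[0,0,0]],[0.0919,[-0.125,-0.165,0],[0,0,-0.05]],[0.0919,[-0.15,-0.198,0],[0,0,-0.1]],[0.0919,[-0.175,-0.231,0],[0,0,-0.15]],[0.0919,[-0.2,-0.264,0],[0,0,-0.213]]]}}

```text
t: 1.43
position: [0.4491, 0.0648, 0.3596]
tool_rot: [0.079, 0.997, 0.0, 0.0]
force: [1.3, 0.2, -0.6]
opening: 0.0918
grip_force: 0.0
```

```bash
python3 - <<'E'
from bench import env
from h import *
s=env.get_state();print(s["t"],s["position"],go(s,[.5,-.12,.36]),s["joint_positions"])
E
```

```text
1.4333 [0.44906639 0.06481797 0.35955989] (array([-0.0792, -0.1746, -0.0005]), array([ 0.   , -0.   ,  0.003])) [-0.60491408 -0.01056267  0.38960482  1.91285735  0.00382375  1.2383811
  1.19701864]
```

>>> {"fn": "drive_tool", "kwargs": {"motion": [[0.0919,[-0.015,-0.035,0],[0,0,0]],[0.0919,[-0.03,-0.07,0],[0,0,0]],[0.0919,[-0.045,-0.105,0],[0,0,0]],[0.0919,[-0.06,-0.14,0],[0,0,0]],[0.0919,[-0.079,-0.175,0],[0,0,0]],[0.0919,[-0.079,-0.175,0],[0,0,0]],[0.0919,[-0.079,-0.175,0],[0,0,0]],[0.0919,[-0.079,-0.175,0],[0,0,0]]]}}

```text
t: 2.1
position: [0.4991, -0.1177, 0.3591]
tool_rot: [0.08, 0.997, 0.0, -0.001]
force: [0.3, 0.7, 0.1]
opening: 0.0919
grip_force: 0.0
```

```bash
python3 - <<'E'
from bench import env
import cv2,numpy as np
s=env.get_state();print(s["t"],s["position"])
w=env.get_calibration("wrist");np.save("w1.npy",w,allow_pickle=True)
a=env.capture("wrist");cv2.imwrite("pics/w1.png",a)
E
```

```text
2.1 [ 0.49908508 -0.11771158  0.35908833]
```

View pics/w1.png

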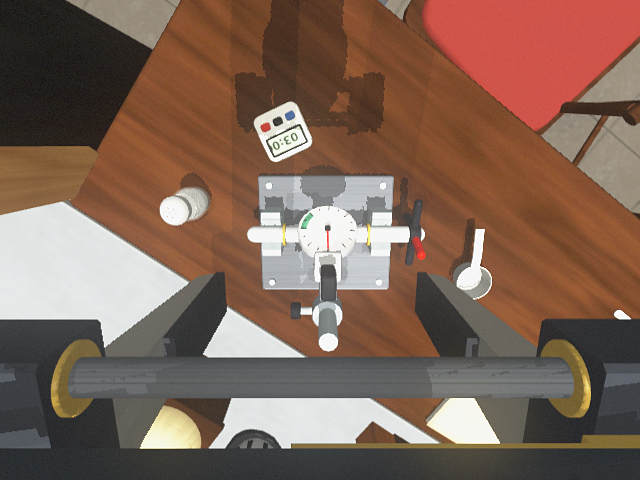

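The wrist view from above shows the dial at (327, 232) with its needle at 0, the tab at about (328, 280), the column top at (328, 341), base screws at (269, 186), (381, 185), (387, 283) and (271, 283), and the red spoke tip at (420, 255).

```bash
python3 - <<'E'
from bench import env
from h import *
w=np.load("w1.npy",allow_pickle=True).item();a=cv2.imread("pics/w1.png")
print("corners",[onz(w,p,.012)[:2].round(4) for p in[(259,176),(393,176),(389,289),(262,289)]])
c=[onz(w,p,.0125)[:2] for p in[(269,186),(381,185),(383,283),(271,283)]]
print(np.round(c,4),np.mean(c,0))
print("col",onz(w,(328,341),.212))
print("shaft ends",onz(w,(250,234),.058),onz(w,(424,234),.058))
z=.198
print("tab",[onz(w,p,z) for p in[(328,268),(328,284),(328,300)]])
c=a[150:360,230:440];cv2.imwrite("pics/z1.png",cv2.resize(c,(600,600),interpolation=cv2.INTER_CUBIC))
E
```

```text
corners [array([ 0.4582, -0.1916]), array([ 0.4864, -0.0181]), array([ 0.6428, -0.0416]), array([ 0.614, -0.219])]
[[ 0.4731 -0.1811]
 [ 0.4955 -0.0351]
 [ 0.6323 -0.049 ]
 [ 0.607  -0.2046]] [ 0.55196686 -0.11745448]
col [ 0.59815196 -0.12636095  0.212     ]
shaft ends [ 0.52357658 -0.20895365  0.058     ] [0.55812762 0.00360748 0.058     ]
tab [array([ 0.53606493, -0.11630854,  0.198     ]), array([ 0.55077586, -0.11861789,  0.198     ]), array([ 0.56581623, -0.12097896,  0.198     ])]
```

View pics/z1.png

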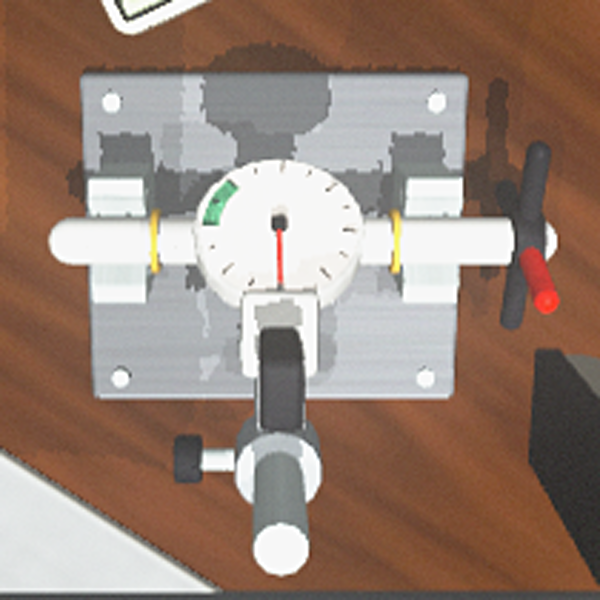

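The tab is centred at about (0.551, -0.119), with its top near z = 0.2. That fits the column, which is 48 mm beyond it, and the shaft line (yaw -0.16). Going to grasp it.

>>> {"fn": "drive_tool", "kwargs": {"motion": [[0.0919,[-0.03,0.004,0.0],[0,0,0]],[0.0919,[-0.0515,0.007,0.03],[0,0,0]],[0.0919,[-0.0515,0.007,0.065],[0,0,0]],[0.0919,[-0.0515,0.007,0.1],[0,0,0]],[0.07,[-0.0515,0.007,0.13],[0,0,0]],[0.06,[-0.0515,0.007,0.15],[0,0,0]],[0.05,[-0.0515,0.007,0.165],[0,0,0]],[0.04,[-0.0515,0.007,0.172],[0,0,0]]]}}

```text
t: 2.82
position: [0.55, -0.1173, 0.1852]
tool_rot: [0.078, 0.997, 0.0, -0.002]
force: [-1.2, -0.5, -1.1]
opening: 0.0674
grip_force: 0.0
```

```bash
python3 - <<'E'
from bench import env
import cv2,numpy as np
s=env.get_state();print(s["t"],s["position"],s["opening"],s["force"])
w=env.get_calibration("wrist");np.save("w2.npy",w,allow_pickle=True)
a=env.capture("wrist")
b=env.capture("scene")[225:345,240:400]
cv2.imwrite("pics/w2.png",a)
A=a[200:480,170:470]
cv2.imwrite("pics/z2.png",np.hstack([cv2.resize(A,(400,373)),cv2.resize(b,(400,300)),][0:1]+[np.pad(cv2.resize(b,(400,300)),((0,73),(0,0),(0,0)))]))
E
```

```text
2.8167 [ 0.5500429  -0.11725437  0.18523016] 0.0674169633424727 [-1.16206094 -0.49459798 -1.11947786]
```

View pics/z2.png

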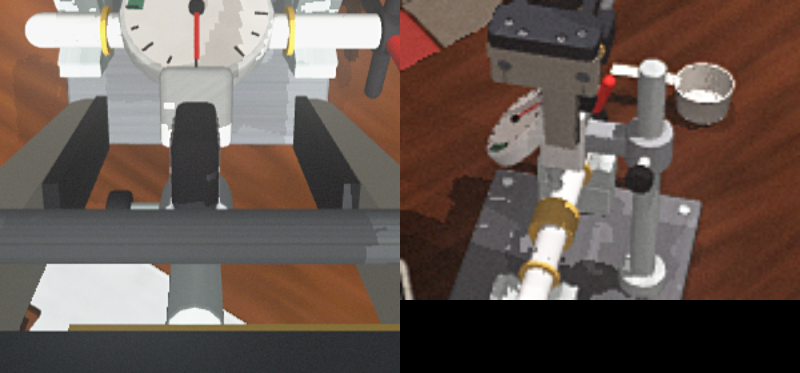

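The tab is midway between the open fingers, level with the pads; the needle is still at 0. Closing.

>>> {"fn": "drive_tool", "kwargs": {"motion": [[0,[0,0,0],[0,0,0]],[0,[0,0,0],[0,0,0]],[0,[0,0,0],[0,0,0]],[0,[0,0,0],[0,0,0]],[0,[0,0,0],[0,0,0]],[0,[0,0,0],[0,0,0]],[0,[0,0,0],[0,0,0]],[0,[0,0,0],[0,0,0]]], "force": 25}}

```text
t: 3.58
position: [0.552, -0.1195, 0.1883]
tool_rot: [0.08, 0.997, 0.0, 0.001]
force: [0.2, 2.0, 5.4]
opening: 0.0135
grip_force: 26.2
```

>>> {"fn": "drive_tool", "kwargs": {"motion": [[0,[0,0,0],[0,0,0]],[0,[0,0,0],[0,0,0]],[0,[0,0,0.0005],[0,0,0]],[0,[0,0,0.001],[0,0,0]],[0,[0,0,0.002],[0,0,0]],[0,[0,0,0.003],[0,0,0]],[0,[0,0,0.004],[0,0,0]],[0,[0,0,0.005],[0,0,0]]]}}

```text
t: 4.25
position: [0.552, -0.1195, 0.1832]
tool_rot: [0.08, 0.997, 0.0, 0.001]
force: [-0.1, 1.6, 5.3]
opening: 0.0137
grip_force: 26.2
```

```bash
cat >> h.py <<'E'
def needle(a,w,name=None):
    """needle angle: rays of red pixels onto dial plane (normal (-1,0,1)/sqrt2 in stand axes)"""
    X=np.array([np.cos(YAW),np.sin(YAW),0]);Y=np.array([-np.sin(YAW),np.cos(YAW),0]);Z=np.array([0,0,1.])
    h=cv2.cvtColor(a,cv2.COLOR_BGR2HSV);m=((h[...,0]<8)|(h[...,0]>172))&(h[...,1]>140)&(h[...,2]>90)
    n,l,st,ce=cv2.connectedComponentsWithStats(m.astype(np.uint8),connectivity=8)
    g=cv2.inRange(h,(60,80,50),(95,255,255))
    return [(i,st[i][:5],ce[i].round(1)) for i in range(1,n) if st[i][4]>15],cv2.moments(g,True)
E
python3 - <<'E'
from bench import env
from h import *
s=env.get_state();print(s["position"],s["force"],s["opening"],s["grip_force"])
w=env.get_calibration("wrist");a=env.capture("wrist");cv2.imwrite("pics/w3.png",a);np.save("w3.npy",w,allow_pickle=True)
for A,W in((a,w),(cv2.imread("pics/w2.png"),np.load("w2.npy",allow_pickle=True).item())):
    r,g=needle(A,W);print(r,g["m10"]/g["m00"],g["m01"]/g["m00"],g["m00"])
E
```

```text
[ 0.55195404 -0.11945142  0.18320699] [-0.07872406  1.58965378  5.26012684] 0.013716244942069952 26.233038352802396
[(1, array([ 591,    0,   49,   46, 1149], dtype=int32), array([623. ,  14.9])), (2, array([214,  38,  16,  16, 178], dtype=int32), array([221.7,  45.4])), (4, array([319, 203,   4,  35, 115], dtype=int32), array([320.8, 218.9])), (5, array([464, 223,  30,  39, 609], dtype=int32), array([478.3, 242.5]))] 280.9644268774704 185.8300395256917 253.0
[(1, array([ 579,    0,   61,   57, 1777], dtype=int32), array([618.9,  18.7])), (2, array([213,  43,  16,  16, 170], dtype=int32), array([220.9,  50.4])), (8, array([316, 209,   3,  36, 107], dtype=int32), array([317. , 226.3])), (9, array([460, 227,  29,  38, 592], dtype=int32), array([474. , 245.9]))] 277.23015873015873 190.9404761904762 252.0
```

```bash
cat >> h.py <<'E'
X=np.array([np.cos(YAW),np.sin(YAW),0]);Y=np.array([-np.sin(YAW),np.cos(YAW),0]);Z=np.array([0,0,1.])
N=(Z-X)/2**.5; U=(X+Z)/2**.5; Rt=-Y   # dial normal, up, right as seen from its front
def redmask(a):
    h=cv2.cvtColor(a,cv2.COLOR_BGR2HSV);return ((h[...,0]<8)|(h[...,0]>172))&(h[...,1]>140)&(h[...,2]>90)
def plane(w,uv,c):
    o,d=ray(w,uv);p=o+d*((c-o)@N)/(d@N)-c;return np.array([p@Rt,p@U])
def angle(a,w,c):
    """c: dial centre in the world"""
    v,u=np.nonzero(redmask(a));q=np.array([plane(w,(x,y),c) for x,y in zip(u,v)])
    q=q[np.hypot(*q.T)<.026];return np.arctan2(q[:,0].mean(),q[:,1].mean()),len(q),np.hypot(*q.T).max()
E
python3 - <<'E'
from bench import env
from h import *
w=np.load("w3.npy",allow_pickle=True).item();a=cv2.imread("pics/w3.png")
g=cv2.cvtColor(a,cv2.COLOR_BGR2GRAY)[185:215,300:345]
v,u=np.nonzero(g<80);print(u.mean()+300,v.mean()+185,len(u),u.min()+300,u.max()+300,v.min()+185,v.max()+185)
piv=(u.mean()+300,v.mean()+185)
o,d=ray(w,piv)
for k in np.arange(.18,.36,.02):
    c=o+d*k; print(round(k,2),c.round(4),np.hypot(*plane(w,(320.8,238),c)).round(4), ((c-[.538,-.117,0])@np.array([X,Y,Z]).T).round(4))
E
```

```text
320.3333333333333 198.6236559139785 93 315 325 194 204
0.18 [ 0.5092 -0.1121  0.1563] 0.0219 [-0.0292  0.0002  0.1563]
0.2 [ 0.512  -0.1126  0.1364] 0.0244 [-0.0264  0.0002  0.1364]
0.22 [ 0.5148 -0.113   0.1165] 0.0268 [-0.0236  0.0003  0.1165]
0.24 [ 0.5176 -0.1134  0.0966] 0.0292 [-0.0207  0.0003  0.0966]
0.26 [ 0.5204 -0.1138  0.0767] 0.0317 [-0.0179  0.0004  0.0767]
0.28 [ 0.5232 -0.1142  0.0568] 0.0341 [-0.0151  0.0004  0.0568]
0.3 [ 0.526  -0.1146  0.0368] 0.0366 [-0.0122  0.0004  0.0368]
0.32 [ 0.5288 -0.115   0.0169] 0.039 [-0.0094  0.0005  0.0169]
0.34 [ 0.5316 -0.1154 -0.003 ] 0.0414 [-0.0066  0.0005 -0.003 ]
```

>>> {"fn": "drive_tool", "kwargs": {"motion": [[0,[0,0,0.001],[0,0,0]],[0,[0,0,0.0015],[0,0,0]],[0,[0,0,0.002],[0,0,0]],[0,[0,0,0.0025],[0,0,0]],[0,[0,0,0.003],[0,0,0]],[0,[0,0,0.0035],[0,0,0]],[0,[0,0,0.004],[0,0,0]],[0,[0,0,0.004],[0,0,0]]]}}

```text
t: 4.97
position: [0.5519, -0.1194, 0.1791]
tool_rot: [0.08, 0.997, 0.0, 0.001]
force: [0.7, 1.0, 4.6]
opening: 0.0141
grip_force: 26.2
```

```bash
python3 - <<'E'
from bench import env
from h import *
s=env.get_state();print(s["position"],s["force"])
w=env.get_calibration("wrist");a=env.capture("wrist");cv2.imwrite("pics/w4.png",a)
r,g=needle(a,w);print(r,g["m10"]/g["m00"],g["m01"]/g["m00"])
E
```

```text
[ 0.55193257 -0.11942635  0.17906515] [0.74479665 1.0242089  4.5882571 ]
[(1, array([597,   0,  43,  41, 902], dtype=int32), array([624.9,  13.2])), (2, array([213,  36,  16,  17, 179], dtype=int32), array([220.5,  44. ])), (7, array([319, 203,   4,  35, 114], dtype=int32), array([320.8, 219. ])), (8, array([466, 224,  31,  40, 633], dtype=int32), array([480.8, 244.1]))] 280.8313725490196 185.94509803921568
```

>>> {"fn": "drive_tool", "kwargs": {"motion": [[0,[0,0,0.0005],[0,0,0]],[0,[0,0,0.001],[0,0,0]],[0,[0,0,0.0015],[0,0,0]],[0,[0,0,0.002],[0,0,0]],[0,[0,0,0.0025],[0,0,0]],[0,[0,0,0.003],[0,0,0]],[0,[0,0,0.004],[0,0,0]],[0,[0,0,0.004],[0,0,0]]]}}

```text
t: 5.68
position: [0.5519, -0.1194, 0.1749]
tool_rot: [0.08, 0.997, 0.0, 0.001]
force: [1.8, 1.8, 4.2]
opening: 0.0137
grip_force: 26.1
```

```bash
cat > n.py <<'E'
from bench import env
from h import *
s=env.get_state();print(s["t"],s["position"].round(4),s["force"].round(2))
w=env.get_calibration("wrist");a=env.capture("wrist");cv2.imwrite("pics/cur.png",a)
print(angle(a,w,s["position"]+np.array([-.0414,.0071,-.037])))
E
python3 n.py
```

```text
5.6833 [ 0.5519 -0.1194  0.1749] [1.82 1.84 4.24]
(np.float64(-0.01598359335747794), 113, np.float64(0.022673785909551613))
```

>>> {"fn": "drive_tool", "kwargs": {"motion": [[0,[0,0,0.0005],[0,0,0]],[0,[0,0,0.001],[0,0,0]],[0,[0,0,0.0015],[0,0,0]],[0,[0,0,0.002],[0,0,0]],[0,[0,0,0.0025],[0,0,0]],[0,[0,0,0.003],[0,0,0]],[0,[0,0,0.004],[0,0,0]],[0,[0,0,0.004],[0,0,0]]]}}

```text
t: 6.4
position: [0.5519, -0.1194, 0.1709]
tool_rot: [0.08, 0.997, 0.0, 0.001]
force: [1.6, 2.2, 3.6]
opening: 0.0137
grip_force: 26.1
```

```bash
python3 n.py
```

```text
6.4 [ 0.5519 -0.1194  0.1709] [1.61 2.16 3.58]
(np.float64(-0.017127078637410316), 112, np.float64(0.0226803735350015))
```

>>> {"fn": "drive_tool", "kwargs": {"motion": [[0,[0,0,0.0005],[0,0,0]],[0,[0,0,0.001],[0,0,0]],[0,[0,0,0.0015],[0,0,0]],[0,[0,0,0.002],[0,0,0]],[0,[0,0,0.0025],[0,0,0]],[0,[0,0,0.003],[0,0,0]],[0,[0,0,0.004],[0,0,0]],[0,[0,0,0.004],[0,0,0]]]}}

```text
t: 7.12
position: [0.5519, -0.1195, 0.1671]
tool_rot: [0.08, 0.997, 0.0, 0.001]
force: [1.2, 2.0, 6.3]
opening: 0.0139
grip_force: 26.3
```

```bash
python3 n.py; python3 -c "
from h import *
r,g=needle(cv2.imread('pics/cur.png'),0);print(g['m10']/g['m00'],g['m01']/g['m00'])"
```

```text
7.1167 [ 0.5519 -0.1195  0.1671] [1.2  2.04 6.3 ]
(np.float64(0.9287625045319117), 117, np.float64(0.022649565508133716))
280.91153846153844 185.91153846153847
```

>>> {"fn": "drive_tool", "kwargs": {"motion": [[0,[0,0,0.0005],[0,0,0]],[0,[0,0,0.001],[0,0,0]],[0,[0,0,0.0015],[0,0,0]],[0,[0,0,0.002],[0,0,0]],[0,[0,0,0.0024],[0,0,0]],[0,[0,0,0.0028],[0,0,0]],[0,[0,0,0.0028],[0,0,0]],[0,[0,0,0.0028],[0,0,0]]]}}

```text
t: 7.83
position: [0.5519, -0.1194, 0.1645]
tool_rot: [0.08, 0.997, 0.0, 0.001]
force: [0.0, 2.6, 7.2]
opening: 0.0137
grip_force: 26.4
```

```bash
python3 n.py
```

```text
7.8333 [ 0.5519 -0.1194  0.1645] [0.02 2.61 7.24]
(np.float64(1.9632223691312911), 106, np.float64(0.022596980600957182))
```

>>> {"fn": "drive_tool", "kwargs": {"motion": [[0.016,[0,0,0],[0,0,0]],[0.02,[0,0,0],[0,0,0]],[0.03,[0,0,0],[0,0,0]],[0.04,[0,0,0],[0,0,0]],[0.05,[0,0,0],[0,0,0]],[0.06,[0,0,0],[0,0,0]],[0.06,[0,0,0],[0,0,0]],[0.06,[0,0,-0.01],[0,0,0]]]}}

```text
t: 8.55
position: [0.5496, -0.119, 0.172]
tool_rot: [0.08, 0.997, 0.0, -0.002]
force: [-1.1, 0.1, -0.3]
opening: 0.0579
grip_force: 0.0
```

>>> {"fn": "drive_tool", "kwargs": {"motion": [[0.06,[0,0,-0.02],[0,0,0]],[0.06,[0,0,-0.05],[0,0,0]],[0.06,[0,0,-0.08],[0,0,0]],[0.06,[0.02,0,-0.1],[0,0,0]],[0.06,[0.05,0,-0.12],[0,0,0]],[0.03,[0.07,0,-0.12],[0,0,0]],[0.0,[0.07,0,-0.12],[0,0,0]],[0.0,[0.07,0,-0.12],[0,0,0]]]}}

```text
t: 9.22
position: [0.4819, -0.1082, 0.2947]
tool_rot: [0.08, 0.997, 0.001, 0.001]
force: [-0.2, 0.1, -0.3]
opening: 0.0421
grip_force: 0.0
```

```bash
cat > m.py <<'E'
from bench import env
from h import *
import sys
C=np.array([.5105,-.1123,.1275])
O=np.array([.538,-.117,0])
s=env.get_state();print(s["t"],s["position"].round(4),s["force"].round(2),s["opening"].round(4))
w=env.get_calibration("wrist");a=env.capture("wrist");cv2.imwrite("pics/cur.png",a)
np.save("cur.npy",w,allow_pickle=True)
al=angle(a,w,C);print("needle",al, "mm",(al[0]+.017)/.4)
# red spoke: rays on the wheel's plane (stand y=108 mm)
n,l,st,ce=cv2.connectedComponentsWithStats(redmask(a).astype(np.uint8))
print([(st[i][:5].tolist(),ce[i].round(1).tolist()) for i in range(1,n) if st[i][4]>60])
P=O+.108*Y+.058*Z;print("wheel centre px",proj(w,P).round(1),"dial px",proj(w,C).round(1))
E
python3 m.py
```

```text
Traceback (most recent call last):
  File "m.py", line 6, in <module>
    s=env.get_state();print(s["t"],s["position"].round(4),s["force"].round(2),s["opening"].round(4))
                                                                              ^^^^^^^^^^^^^^^^^^
AttributeError: 'float' object has no attribute 'round'
```

```bash
sed -i 's/,s\["opening"\].round(4)//' m.py; python3 m.py
```

```text
9.2167 [ 0.4819 -0.1082  0.2947] [-0.18  0.11 -0.26]
needle (np.float64(1.9987014489890282), 33, np.float64(0.022679446124377337)) mm 5.03925362247257
[([426, 0, 214, 139, 19697], [540.5, 50.2]), ([246, 136, 11, 10, 80], [251.1, 140.8]), ([418, 268, 17, 28, 274], [426.3, 281.8])]
wheel centre px [419.2 263. ] dial px [319.9 257.3]
```

View pics/cur.png

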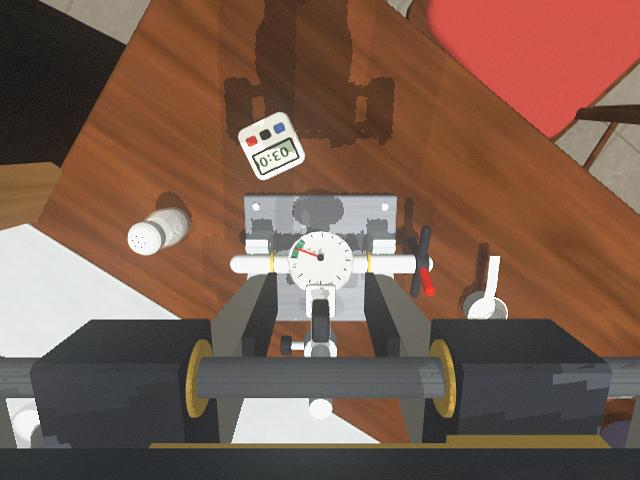

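The needle sits in the green arc at about 5.0 mm with the gripper off. The red spoke is at about φ = 0.58 rad and leans toward +x. Next I'll push it down gently with one finger, gripper 40 mm open and set beyond the wheel.

>>> {"fn": "drive_tool", "kwargs": {"motion": [[0.04,[-0.02,0.03,0],[0,0,0]],[0.04,[-0.04,0.065,0],[0,0,0]],[0.04,[-0.06,0.1,0],[0,0,0]],[0.04,[-0.087,0.134,0],[0,0,0]],[0.04,[-0.087,0.134,0.04],[0,0,0]],[0.04,[-0.087,0.134,0.08],[0,0,0]],[0.04,[-0.087,0.134,0.12],[0,0,0]],[0.04,[-0.087,0.134,0.145],[0,0,0]]]}}

```text
t: 9.93
position: [0.588, 0.0102, 0.1436]
tool_rot: [0.079, 0.997, -0.001, -0.003]
force: [-0.3, -0.3, -0.0]
opening: 0.0398
grip_force: 0.0
```

```bash
python3 m.py; python3 - <<'E'
from bench import env
from h import *
b=env.capture("scene");S=env.get_calibration("scene");O=np.array([.538,-.117,0]);s=env.get_state()
p=s["position"]-O;print("tcp stand",p@X,p@Y,p[2],s["opening"])
A=cv2.imread("pics/cur.png")[150:450,100:500]
c=b[190:300,250:400]
cv2.imwrite("pics/z3.png",np.hstack([A,cv2.resize(c,(400,300),interpolation=cv2.INTER_CUBIC)]))
E
```

```text
9.9333 [0.588  0.0102 0.1436] [-0.26 -0.26 -0.02]
needle (np.float64(2.0678827869189784), 62, np.float64(0.012075930707623462)) mm 5.212206967297446
[([0, 0, 16, 18, 225], [6.5, 7.9]), ([490, 0, 127, 59, 3699], [553.9, 18.6]), ([265, 213, 22, 44, 700], [275.9, 234.9])]
wheel centre px [280.  208.7] dial px [ 18.6 171.5]
tcp stand 0.027778375337157962 0.13306350520127141 0.1432714010261666 0.039957422877402636
```

View pics/z3.png

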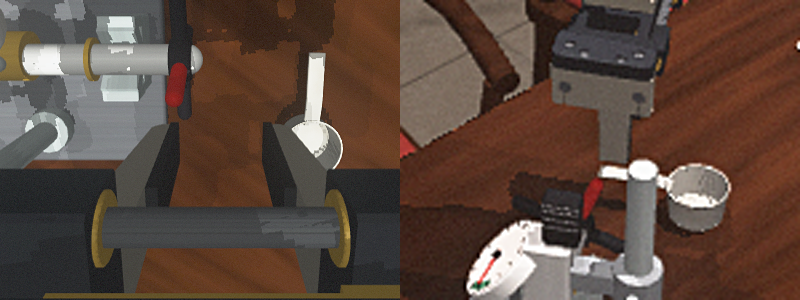

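Scene crop: the finger hangs above the red spoke (zoomed tip at about (600, 185)). In the wrist crop the red spoke at (176, 88) lines up with the left finger. Pushing down slowly.

>>> {"fn": "drive_tool", "kwargs": {"motion": [[0.04,[0,0,0.015],[0,0,0]],[0.04,[0,0,0.02],[0,0,0]],[0.04,[0,0,0.024],[0,0,0]],[0.04,[0,0,0.028],[0,0,0]],[0.04,[-0.001,0,0.032],[0,0,0]],[0.04,[-0.002,0,0.036],[0,0,0]],[0.04,[-0.003,0,0.04],[0,0,0]],[0.04,[-0.004,0,0.044],[0,0,0]]]}}

```text
t: 10.7
position: [0.5937, 0.0093, 0.1048]
tool_rot: [0.08, 0.997, 0.0, 0.0]
force: [0.1, -0.2, -0.5]
opening: 0.0402
grip_force: 0.0
```

>>> {"fn": "drive_tool", "kwargs": {"motion": [[0.04,[0,0,0.003],[0,0,0]],[0.04,[-0.001,0,0.006],[0,0,0]],[0.04,[-0.002,0,0.009],[0,0,0]],[0.04,[-0.003,0,0.012],[0,0,0]],[0.04,[-0.004,0,0.015],[0,0,0]],[0.04,[-0.004,0,0.018],[0,0,0]],[0.04,[-0.004,0,0.02],[0,0,0]],[0.04,[-0.004,0,0.02],[0,0,0]]]}}

```text
t: 11.37
position: [0.597, 0.0086, 0.0843]
tool_rot: [0.08, 0.997, -0.0, -0.0]
force: [-0.9, 0.4, -0.6]
opening: 0.0402
grip_force: 0.0
```

```bash
python3 - <<'E'
from bench import env
from h import *
O=np.array([.538,-.117,0]);s=env.get_state()
p=s["position"]-O;print("tcp stand",p@X,p@Y,p[2],s["force"])
w=env.get_calibration("wrist");print("dial px if up 90mm, y-30:",)
E
```

```text
tcp stand 0.03827232771492442 0.1334366166942015 0.084265797978635 [-0.92398675  0.44325729 -0.56824995]
dial px if up 90mm, y-30:
```

```bash
python3 m.py; python3 - <<'E'
from bench import env
from h import *
b=env.capture("scene")
A=cv2.imread("pics/cur.png")[50:350,100:500]
c=b[210:300,250:370]
cv2.imwrite("pics/z4.png",np.hstack([A,cv2.resize(c,(400,300),interpolation=cv2.INTER_CUBIC)]))
E
```

```text
11.3667 [0.597  0.0086 0.0843] [-0.92  0.44 -0.57]h.py:38: RuntimeWarning: Mean of empty slice.
  q=q[np.hypot(*q.T)<.026];return np.arctan2(q[:,0].mean(),q[:,1].mean()),len(q),np.hypot(*q.T).max()
  ret = ret.dtype.type(ret / rcount)
Traceback (most recent call last):
  File "m.py", line 9, in <module>
    al=angle(a,w,C);print("needle",al, "mm",(al[0]+.017)/.4)
  File "h.py", line 38, in angle
    q=q[np.hypot(*q.T)<.026];return np.arctan2(q[:,0].mean(),q[:,1].mean()),len(q),np.hypot(*q.T).max()
                                                                                   ~~~~~~~~~~~~~~~~~~^^
ValueError: zero-size array to reduction operation maximum which has no identity
```

View pics/z4.png

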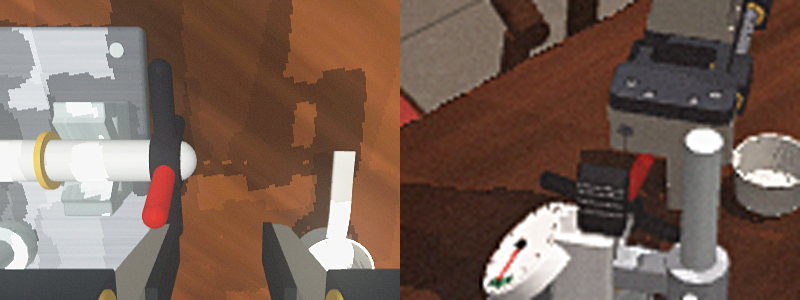

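The wheel hasn't turned: the finger came down just outside the red tip (crop (157, 215)). I'll raise it, come in 14 mm and push down again.

>>> {"fn": "drive_tool", "kwargs": {"motion": [[0.04,[0,0,-0.03],[0,0,0]],[0.04,[0,0,-0.048],[0,0,0]],[0.04,[0.007,0,-0.048],[0,0,0]],[0.04,[0.014,0,-0.048],[0,0,0]],[0.04,[0.014,0,-0.046],[0,0,0]],[0.04,[0.014,0,-0.042],[0,0,0]],[0.04,[0.014,0,-0.038],[0,0,0]],[0.04,[0.014,0,-0.034],[0,0,0]]]}}

```text
t: 12.13
position: [0.5843, 0.0108, 0.1185]
tool_rot: [0.08, 0.997, -0.0, 0.001]
force: [2.3, 0.3, 16.0]
opening: 0.0403
grip_force: 8.5
```

```bash
cat > q.py <<'E'
from bench import env
from h import *
from scipy.optimize import minimize_scalar
C=np.array([.5105,-.1123,.1275]);O=np.array([.538,-.117,0]);P=O+.108*Y+.058*Z
def spoke(a,w,phi0=None):
    n,l,st,ce=cv2.connectedComponentsWithStats(redmask(a).astype(np.uint8));pc=proj(w,P)
    k=[i for i in range(1,n) if st[i][4]>60 and np.hypot(*(ce[i]-pc))<110 and np.hypot(*(ce[i]-proj(w,C)))>45]
    if not k:return None
    i=max(k,key=lambda i:st[i][4]);f=lambda t:np.hypot(*(proj(w,P+.031*(np.sin(t)*X+np.cos(t)*Z))-ce[i]))
    g=np.linspace(-np.pi,np.pi,73);v=[f(t) for t in g];t=g[np.argmin(v)]
    r=minimize_scalar(f,(t-.1,t+.1));return r.x,r.fun,st[i][4],st[i][:4]
def rep(extra=()):
    s=env.get_state();p=s["position"]-O
    print("t",round(s["t"],2),"tcp stand",np.round([p@X,p@Y,p[2]],4),"F",s["force"].round(1))
    w=env.get_calibration("wrist");a=env.capture("wrist");cv2.imwrite("pics/cur.png",a)
    print("spoke",spoke(a,w))
    try:
        al=angle(a,w,C);print("needle",al,"mm",(al[0]+.017)/.4,"px",proj(w,C))
    except ValueError:print("no dial")
if __name__=="__main__":rep()
E
python3 q.py
```

```text
t 12.13 tcp stand [0.0253 0.1335 0.1185] F [ 2.3  0.3 16. ]
spoke (np.float64(0.31664446188584444), np.float64(1.4631703136955232), np.int32(853), array([258, 228,  25,  47], dtype=int32))
no dialh.py:38: RuntimeWarning: Mean of empty slice.
  q=q[np.hypot(*q.T)<.026];return np.arctan2(q[:,0].mean(),q[:,1].mean()),len(q),np.hypot(*q.T).max()
  ret = ret.dtype.type(ret / rcount)
```

Pressing on the end of the spoke gives 16 N, so the lever is too short. Backing off.

>>> {"fn": "drive_tool", "kwargs": {"motion": [[0.04,[0,0,-0.006],[0,0,0]],[0.04,[0,0,-0.02],[0,0,0]],[0.04,[0,0,-0.04],[0,0,0]],[0.04,[0.03,-0.02,-0.06],[0,0,0]],[0.04,[0.06,-0.04,-0.08],[0,0,0]],[0.04,[0.06,-0.06,-0.1],[0,0,0]],[0.04,[0.06,-0.06,-0.1],[0,0,0]],[0.04,[0.06,-0.06,-0.1],[0,0,0]]]}}

```text
t: 12.85
position: [0.5152, -0.0395, 0.2196]
tool_rot: [0.081, 0.997, 0.0, 0.001]
force: [-0.0, -0.3, -0.5]
opening: 0.0402
grip_force: 0.0
```

```bash
python3 q.py; python3 -c "
from q import *
print(spoke(cv2.imread('pics/w1.png'),np.load('w1.npy',allow_pickle=True).item()))
print(spoke(cv2.imread('pics/w2.png'),np.load('w2.npy',allow_pickle=True).item()))"
```

```text
t 12.85 tcp stand [-0.0349  0.0729  0.2196] F [-0.  -0.3 -0.5]
spoke (np.float64(2.1453966295568154), np.float64(2.458956828241549), np.int32(152), array([356, 272,   7,  36], dtype=int32))
needle (np.float64(2.0342345227984637), 57, np.float64(0.02244811595406759)) mm 5.128086306996159 px [212.43621532 259.17454187]
(np.float64(0.3488661770338122), np.float64(0.6434723967222786), np.int32(193), array([412, 237,  14,  23], dtype=int32))
(np.float64(0.3514871505959766), np.float64(0.32863562276171704), np.int32(592), array([460, 227,  29,  38], dtype=int32))
```

The red spoke started at φ ≈ 0.35. A better lever is the black spoke at φ ≈ -1.22 on the -x side (tip at x = -45 mm, z = 75 mm), so I'll push that one down.

>>> {"fn": "drive_tool", "kwargs": {"motion": [[0.04,[0.005,0.03,0],[0,0,0]],[0.04,[0.005,0.06,0],[0,0,0]],[0.04,[0.005,0.06,0.03],[0,0,0]],[0.04,[0.005,0.06,0.06],[0,0,0]],[0.04,[0.005,0.06,0.09],[0,0,0]],[0.04,[0.005,0.06,0.11],[0,0,0]],[0.04,[0.005,0.06,0.114],[0,0,0]],[0.04,[0.005,0.06,0.114],[0,0,0]]]}}

```text
t: 13.57
position: [0.518, 0.0218, 0.1024]
tool_rot: [0.079, 0.997, -0.001, -0.003]
force: [0.6, -0.2, 0.1]
opening: 0.0402
grip_force: 0.0
```

>>> {"fn": "drive_tool", "kwargs": {"motion": [[0.04,[0,0,0.003],[0,0,0]],[0.04,[0,0,0.006],[0,0,0]],[0.04,[0,0,0.009],[0,0,0]],[0.04,[0,0,0.012],[0,0,0]],[0.04,[0,0,0.015],[0,0,0]],[0.04,[0,0,0.018],[0,0,0]],[0.04,[0,0,0.021],[0,0,0]],[0.04,[0,0,0.023],[0,0,0]]]}}

```text
t: 14.23
position: [0.5192, 0.0212, 0.0815]
tool_rot: [0.08, 0.997, 0.0, -0.0]
force: [-3.0, 0.0, 3.5]
opening: 0.04
grip_force: 1.6
```

```bash
python3 q.py 2>/dev/null
```

```text
t 14.23 tcp stand [-0.0406  0.1335  0.0815] F [-3.   0.   3.5]
spoke (np.float64(0.3067232268996178), np.float64(3.4640297420627073), np.int32(752), array([247, 398,  28,  36], dtype=int32))
no dial
```

>>> {"fn": "drive_tool", "kwargs": {"motion": [[0.04,[0,0,0.002],[0,0,0]],[0.04,[0,0,0.004],[0,0,0]],[0.04,[0,0,0.006],[0,0,0]],[0.04,[0,0,0.008],[0,0,0]],[0.04,[0,0,0.01],[0,0,0]],[0.04,[0,0,0.012],[0,0,0]],[0.04,[0,0,0.014],[0,0,0]],[0.04,[0,0,0.016],[0,0,0]]]}}

```text
t: 14.95
position: [0.52, 0.0211, 0.0658]
tool_rot: [0.08, 0.997, -0.0, 0.001]
force: [-1.5, -0.5, 3.0]
opening: 0.0402
grip_force: 1.9
```

>>> {"fn": "drive_tool", "kwargs": {"motion": [[0.04,[0,0,-0.004],[0,0,0]],[0.04,[0,0,-0.03],[0,0,0]],[0.04,[0,0,-0.06],[0,0,0]],[0.04,[0.01,-0.02,-0.09],[0,0,0]],[0.04,[0.02,-0.05,-0.12],[0,0,0]],[0.04,[0.03,-0.08,-0.15],[0,0,0]],[0.04,[0.03,-0.1,-0.16],[0,0,0]],[0.04,[0.03,-0.1,-0.16],[0,0,0]]]}}

```text
t: 15.62
position: [0.4749, -0.0777, 0.2295]
tool_rot: [0.083, 0.997, 0.0, 0.004]
force: [0.2, -0.3, -0.7]
opening: 0.0398
grip_force: 0.0
```

```bash
python3 q.py
```

```text
t 15.62 tcp stand [-0.0686  0.0287  0.2295] F [ 0.2 -0.3 -0.7]
spoke (np.float64(-0.427180528344853), np.float64(0.9010983175672995), np.int32(201), array([405, 288,  20,  13], dtype=int32))
no dialh.py:38: RuntimeWarning: Mean of empty slice.
  q=q[np.hypot(*q.T)<.026];return np.arctan2(q[:,0].mean(),q[:,1].mean()),len(q),np.hypot(*q.T).max()
  ret = ret.dtype.type(ret / rcount)
```

```bash
python3 - <<'E'
from q import *
w=env.get_calibration("wrist");a=cv2.imread("pics/cur.png");pc=proj(w,C);print(pc)
n,l,st,ce=cv2.connectedComponentsWithStats(redmask(a).astype(np.uint8));print([(st[i].tolist()) for i in range(1,n) if st[i][4]>8])
r,g=needle(a,w);print(g["m00"],g["m10"]/g["m00"],g["m01"]/g["m00"])
x,y=pc.astype(int);print(a[y-25:y+26:10,x-30:x+31:10].tolist())
E
```

```text
[276.71839021 300.60760407]
[[418, 0, 222, 143, 20749], [202, 147, 13, 12, 107], [405, 288, 20, 13, 201]]Traceback (most recent call last):
  File "<stdin>", line 4, in <module>
ZeroDivisionError: float division by zero
```

>>> {"fn": "drive_tool", "kwargs": {"motion": [[0.07,[-0.005,-0.012,-0.03],[0,0,0]],[0.07,[-0.01,-0.029,-0.06],[0,0,0]],[0.07,[-0.01,-0.029,-0.065],[0,0,0]],[0.07,[-0.01,-0.029,-0.065],[0,0,0]],[0.07,[-0.01,-0.029,-0.065],[0,0,0]],[0.07,[-0.01,-0.029,-0.065],[0,0,0]],[0.07,[-0.01,-0.029,-0.065],[0,0,0]],[0.07,[-0.01,-0.029,-0.065],[0,0,0]]]}}

```text
t: 16.33
position: [0.4786, -0.1022, 0.2896]
tool_rot: [0.079, 0.997, -0.0, -0.001]
force: [-0.5, -0.2, 0.2]
opening: 0.0699
grip_force: 0.0
```

```bash
python3 q.py
```

```text
t 16.33 tcp stand [-0.061   0.0051  0.2896] F [-0.5 -0.2  0.2]
spoke (np.float64(-0.4179346058071486), np.float64(0.5515255087350173), np.int32(156), array([415, 260,  18,  13], dtype=int32))
needle (np.float64(1.813076655999098), 33, np.float64(0.02238451121709263)) mm 4.575191639997745 px [314.21411085 264.38657097]
```

Readings so far are 5.04 mm at φ = 0.35 and 4.58 mm at φ = -0.42. That puts the high spot at φ ≈ 2.90 (same as -3.38), with a peak of about 10.5 mm, within the travel. It's nearer going negative. Next I'll sweep the red spoke over -x with a curved, down-biased push.

>>> {"fn": "drive_tool", "kwargs": {"motion": [[0.04,[-0.018,0.035,0],[0,0,0]],[0.04,[-0.036,0.07,0],[0,0,0]],[0.04,[-0.054,0.1,0],[0,0,0]],[0.04,[-0.071,0.128,0.01],[0,0,0]],[0.04,[-0.071,0.128,0.05],[0,0,0]],[0.04,[-0.071,0.128,0.09],[0,0,0]],[0.04,[-0.071,0.128,0.13],[0,0,0]],[0.04,[-0.071,0.128,0.155],[0,0,0]]]}}

```text
t: 17.05
position: [0.5673, 0.0125, 0.1315]
tool_rot: [0.079, 0.997, -0.001, -0.003]
force: [-1.1, 0.1, -0.2]
opening: 0.0403
grip_force: 0.0
```

>>> {"fn": "drive_tool", "kwargs": {"motion": [[0.04,[0,0,0.012],[0,0,0]],[0.04,[0,0,0.023],[0,0,0]],[0.04,[0,0,0.023],[0,0,0]],[0.04,[0.004,0,0.023],[0,0,0]],[0.04,[0.008,0,0.024],[0,0,0]],[0.04,[0.01,0,0.0245],[0,0,0]],[0.04,[0.013,0,0.0255],[0,0,0]],[0.04,[0.016,0,0.027],[0,0,0]]]}}

```text
t: 17.72
position: [0.555, 0.0147, 0.1102]
tool_rot: [0.08, 0.997, 0.0, 0.002]
force: [1.3, 0.2, 2.9]
opening: 0.0398
grip_force: 1.6
```

```bash
python3 q.py 2>/dev/null; python3 -c "
from q import *
s=env.get_state();print(R.from_quat(s['tool_rot']).inv().as_matrix()@toolR(YAW).as_matrix())"
```

```text
t 17.72 tcp stand [-0.0042  0.1327  0.1102] F [1.3 0.2 2.9]
spoke (np.float64(-0.5245619608350566), np.float64(0.37750175171396483), np.int32(446), array([257, 252,  27,  27], dtype=int32))
no dial
[[ 9.99996572e-01 -3.70940653e-04  2.59205009e-03]
 [ 3.73310089e-04  9.99999513e-01 -9.13692812e-04]
 [-2.59170990e-03  9.14657318e-04  9.99996223e-01]]
```

>>> {"fn": "drive_tool", "kwargs": {"motion": [[0.04,[0.003,0,0.002],[0,0,0]],[0.04,[0.006,0,0.004],[0,0,0]],[0.04,[0.009,0,0.0065],[0,0,0]],[0.04,[0.0115,0,0.0095],[0,0,0]],[0.04,[0.0135,0,0.0125],[0,0,0]],[0.04,[0.016,0,0.016],[0,0,0]],[0.04,[0.0175,0,0.019],[0,0,0]],[0.04,[0.0185,0,0.0215],[0,0,0]]]}}

```text
t: 18.43
position: [0.5346, 0.0178, 0.0867]
tool_rot: [0.08, 0.997, 0.0, -0.001]
force: [-0.7, 0.4, 5.1]
opening: 0.0395
grip_force: 2.4
```

```bash
python3 q.py 2>/dev/null
```

```text
t 18.43 tcp stand [-0.0248  0.1325  0.0867] F [-0.7  0.4  5.1]
spoke (np.float64(-1.810660041313744), np.float64(6.613896886598118), np.int32(598), array([258, 245,  24,  65], dtype=int32))
no dial
```

>>> {"fn": "drive_tool", "kwargs": {"motion": [[0.04,[0.0,0,-0.004],[0,0,0]],[0.04,[0.008,0,-0.004],[0,0,0]],[0.04,[0.015,0,-0.002],[0,0,0]],[0.04,[0.015,0,0.002],[0,0,0]],[0.04,[0.015,0,0.006],[0,0,0]],[0.04,[0.015,0,0.01],[0,0,0]],[0.04,[0.015,0,0.014],[0,0,0]],[0.04,[0.015,0,0.018],[0,0,0]]]}}

```text
t: 19.15
position: [0.5195, 0.0202, 0.0686]
tool_rot: [0.08, 0.997, 0.0, -0.001]
force: [-4.4, 1.1, 4.6]
opening: 0.0401
grip_force: 2.9
```

>>> {"fn": "drive_tool", "kwargs": {"motion": [[0.04,[0,0,0.002],[0,0,0]],[0.04,[0,0,0.003],[0,0,0]],[0.04,[0,0,0.003],[0,0,0]],[0.04,[0,0,0],[0,0,0]],[0.04,[0,0,-0.02],[0,0,0]],[0.04,[0,0,-0.06],[0,0,0]],[0.04,[0,0,-0.1],[0,0,0]],[0.04,[0,0,-0.13],[0,0,0]]]}}

```text
t: 19.82
position: [0.5227, 0.0193, 0.2026]
tool_rot: [0.08, 0.997, 0.0, 0.003]
force: [1.1, 0.0, -0.8]
opening: 0.0397
grip_force: 0.0
```

>>> {"fn": "drive_tool", "kwargs": {"motion": [[0.07,[0.005,-0.03,-0.03],[0,0,0]],[0.07,[0.01,-0.06,-0.05],[0,0,0]],[0.07,[0.015,-0.09,-0.08],[0,0,0]],[0.07,[0.018,-0.12,-0.1],[0,0,0]],[0.07,[0.02,-0.133,-0.1],[0,0,0]],[0.07,[0.02,-0.133,-0.1],[0,0,0]],[0.07,[0.02,-0.133,-0.1],[0,0,0]],[0.07,[0.02,-0.133,-0.1],[0,0,0]]]}}

```text
t: 20.48
position: [0.4802, -0.107, 0.2989]
tool_rot: [0.079, 0.997, 0.0, 0.0]
force: [-0.3, -0.7, -1.1]
opening: 0.0701
grip_force: 0.0
```

```bash
python3 q.py
```

```text
t 20.48 tcp stand [-0.0587  0.0007  0.2989] F [-0.3 -0.7 -1.1]
spoke (np.float64(-2.0354880151906922), np.float64(0.8529318078009797), np.int32(276), array([412, 222,  10,  31], dtype=int32))
needle (np.float64(3.0604343991038276), 25, np.float64(0.022429712778623424)) mm 7.693585997759569 px [319.18783895 258.27651175]
```

```bash
cat > fit.py <<'E'
import numpy as np,sys
from scipy.optimize import least_squares
def f(ps,ph): d=ph-ps; return 3*np.cos(d)+np.sqrt(21**2-9*np.sin(d)**2)-21
D=np.array(eval(sys.argv[1]))
for s in(-3.2,-3.6):
    r=least_squares(lambda q:q[1]+f(q[0],D[:,0])-D[:,1],[s,7.5]);J=np.linalg.inv(r.jac.T@r.jac)
    print(r.x,r.fun.round(3),"sd(.05mm)",.05*J[0,0]**.5)
E
python3 fit.py "[(.35,5.04),(-.42,4.575),(-2.035,7.69)]"
```

```text
[-3.46488895  7.50385871] [ 0.035 -0.059  0.024] sd(.05mm) 0.014986221007697512
[-3.46488894  7.50385871] [ 0.035 -0.059  0.024] sd(.05mm) 0.014986221109570166
```

The fit puts the high spot at φ* ≈ -3.465 with 0.06 mm residuals. The spindle is now at -2.035, so I'll do the same with the next spoke, now at -0.465, and take it to -1.89.

>>> {"fn": "drive_tool", "kwargs": {"motion": [[0.04,[-0.018,0.035,0],[0,0,0]],[0.04,[-0.036,0.07,0],[0,0,0]],[0.04,[-0.054,0.1,0],[0,0,0]],[0.04,[-0.0687,0.132,0.01],[0,0,0]],[0.04,[-0.0687,0.132,0.05],[0,0,0]],[0.04,[-0.0687,0.132,0.09],[0,0,0]],[0.04,[-0.0687,0.132,0.13],[0,0,0]],[0.04,[-0.0687,0.132,0.164],[0,0,0]]]}}

```text
t: 21.2
position: [0.5674, 0.0132, 0.1316]
tool_rot: [0.078, 0.997, -0.0, -0.001]
force: [0.4, 0.0, 0.5]
opening: 0.0399
grip_force: 0.0
```

>>> {"fn": "drive_tool", "kwargs": {"motion": [[0.04,[0,0,0.012],[0,0,0]],[0.04,[0,0,0.023],[0,0,0]],[0.04,[0,0,0.023],[0,0,0]],[0.04,[0.004,0,0.023],[0,0,0]],[0.04,[0.008,0,0.024],[0,0,0]],[0.04,[0.01,0,0.0245],[0,0,0]],[0.04,[0.013,0,0.0255],[0,0,0]],[0.04,[0.016,0,0.027],[0,0,0]]]}}

```text
t: 21.87
position: [0.5547, 0.0138, 0.1101]
tool_rot: [0.08, 0.997, 0.0, 0.003]
force: [2.2, 0.5, 5.3]
opening: 0.04
grip_force: 2.3
```

>>> {"fn": "drive_tool", "kwargs": {"motion": [[0.04,[0.003,0,0.002],[0,0,0]],[0.04,[0.006,0,0.004],[0,0,0]],[0.04,[0.009,0,0.0065],[0,0,0]],[0.04,[0.0115,0,0.0095],[0,0,0]],[0.04,[0.0135,0,0.0125],[0,0,0]],[0.04,[0.016,0,0.016],[0,0,0]],[0.04,[0.0175,0,0.019],[0,0,0]],[0.04,[0.0185,0,0.0215],[0,0,0]]]}}

```text
t: 22.53
position: [0.5346, 0.0171, 0.0876]
tool_rot: [0.08, 0.997, 0.0, 0.0]
force: [0.4, 0.5, 6.3]
opening: 0.0403
grip_force: 2.7
```

>>> {"fn": "drive_tool", "kwargs": {"motion": [[0.04,[0.0,0,-0.004],[0,0,0]],[0.04,[0.008,0,-0.004],[0,0,0]],[0.04,[0.015,0,-0.002],[0,0,0]],[0.04,[0.015,0,0.002],[0,0,0]],[0.04,[0.015,0,0.006],[0,0,0]],[0.04,[0.015,0,0.008],[0,0,0]],[0.04,[0.015,0,0.01],[0,0,0]],[0.04,[0.015,0,0.01],[0,0,0]]]}}

```text
t: 23.2
position: [0.5181, 0.0194, 0.0759]
tool_rot: [0.08, 0.997, 0.0, -0.002]
force: [-2.1, 1.2, 1.9]
opening: 0.0399
grip_force: 0.9
```

```bash
python3 q.py 2>/dev/null
```

```text
t 23.2 tcp stand [-0.0414  0.1315  0.0759] F [-2.1  1.2  1.9]
spoke (np.float64(-3.0904101351951456), np.float64(6.102843554605435), np.int32(82), array([283, 327,   7,  17], dtype=int32))
no dial
```

>>> {"fn": "drive_tool", "kwargs": {"motion": [[0.04,[0,0,0.001],[0,0,0]],[0.04,[0,0,0.002],[0,0,0]],[0.04,[0,0,0.003],[0,0,0]],[0.04,[0,0,0.004],[0,0,0]],[0.04,[0,0,0.005],[0,0,0]],[0.04,[0,0,0.0055],[0,0,0]],[0.04,[0,0,0.0055],[0,0,0]],[0.04,[0,0,0.0055],[0,0,0]]]}}

```text
t: 23.92
position: [0.5199, 0.0191, 0.0714]
tool_rot: [0.08, 0.997, 0.0, 0.0]
force: [-2.4, 0.4, 3.3]
opening: 0.0401
grip_force: 2.1
```

>>> {"fn": "drive_tool", "kwargs": {"motion": [[0.04,[0,0,0],[0,0,0]],[0.04,[0,0,-0.005],[0,0,0]],[0.04,[0,0,-0.025],[0,0,0]],[0.04,[0,0,-0.06],[0,0,0]],[0.04,[0,0,-0.1],[0,0,0]],[0.04,[0,0,-0.13],[0,0,0]],[0.04,[0,0,-0.13],[0,0,0]],[0.04,[0,0,-0.13],[0,0,0]]]}}

```text
t: 24.58
position: [0.5212, 0.0193, 0.2031]
tool_rot: [0.08, 0.997, 0.001, 0.002]
force: [-1.1, -1.0, -1.1]
opening: 0.0399
grip_force: 0.0
```

```bash
python3 q.py 2>/dev/null; cp pics/cur.png pics/up1.png
```

```text
t 24.58 tcp stand [-0.0383  0.1319  0.2031] F [-1.1 -1.  -1.1]
spoke None
needle (np.float64(-2.126278006671106), 72, np.float64(0.023784752773128394)) mm -5.273195016677765 px [112.88234936 271.661931  ]
```

>>> {"fn": "drive_tool", "kwargs": {"motion": [[0.07,[0.005,-0.03,-0.03],[0,0,0]],[0.07,[0.01,-0.06,-0.05],[0,0,0]],[0.07,[0.015,-0.09,-0.08],[0,0,0]],[0.07,[0.018,-0.12,-0.1],[0,0,0]],[0.07,[0.02,-0.133,-0.1],[0,0,0]],[0.07,[0.02,-0.133,-0.1],[0,0,0]],[0.07,[0.02,-0.133,-0.1],[0,0,0]],[0.07,[0.02,-0.133,-0.1],[0,0,0]]]}}

```text
t: 25.3
position: [0.4785, -0.1075, 0.2997]
tool_rot: [0.079, 0.997, -0.0, -0.001]
force: [-0.0, 0.8, 0.4]
opening: 0.0699
grip_force: 0.0
```

```bash
python3 q.py; python3 - <<'E'
from q import *
# dark spoke tip toward -x : stand-x extent check by projecting expected tips
w=env.get_calibration("wrist");a=cv2.imread("pics/cur.png")
for t in(-1.75,-1.8,-1.85,-1.9,-1.95,-2.0):print(t,proj(w,P+.048*(np.sin(t)*X+np.cos(t)*Z)).round(1),end=" ")
pc=proj(w,P).astype(int);print(pc)
c=a[pc[1]-70:pc[1]+50,pc[0]-40:pc[0]+60];big=cv2.resize(c,(500,600),interpolation=cv2.INTER_CUBIC)
b=env.capture("side")[210:300,240:360]
cv2.imwrite("pics/z5.png",np.hstack([big,np.pad(cv2.resize(b,(300,225),interpolation=cv2.INTER_CUBIC),((0,375),(0,0),(0,0)))]))
E
```

```text
t 25.3 tcp stand [-6.030e-02 -1.000e-04  2.997e-01] F [-0.   0.8  0.4]
spoke None
needle (np.float64(-2.159486520750441), 26, np.float64(0.02303773895705994)) mm -5.356216301876102 px [320.17167219 260.34871615]
-1.75 [418.8 222.1] -1.8 [418.2 222.1] -1.85 [417.6 222.3] -1.9 [417.1 222.5] -1.95 [416.5 222.8] -2.0 [416.  223.2] [417 265]
```

```bash
python3 fit.py "[(.35,5.04),(-.42,4.575),(-2.035,7.69),(-3.42,10.35)]"; python3 - <<'E'
from q import *
def prec(f,w):
    a=cv2.imread(f);pc=proj(w,C);g=cv2.cvtColor(a,cv2.COLOR_BGR2GRAY).astype(float);x,y=pc.round().astype(int)
    # black pivot: darkness centroid in small window
    W=g[y-8:y+9,x-8:x+9];sat=cv2.cvtColor(a,cv2.COLOR_BGR2HSV)[y-8:y+9,x-8:x+9,1]
    k=np.clip(110-W,0,None)*(sat<120);v,u=np.mgrid[-8:9,-8:9];px=(x+(k*u).sum()/k.sum(),y+(k*v).sum()/k.sum());print("pivot",px,"vs",pc,k.astype(bool).sum())
    h=cv2.cvtColor(a,cv2.COLOR_BGR2HSV);q=plane(w,px,C)
    V,U=np.nonzero(redmask(a));Q=np.array([plane(w,(i,j),C) for i,j in zip(U,V)])-q;Q=Q[np.hypot(*Q.T)<.026]
    m=Q.mean(0);e=np.linalg.svd(Q-m)[2][0];e=e*np.sign(e@m)
    print("about pivot",np.arctan2(*m)%(2*np.pi),"line",np.arctan2(*e)%(2*np.pi),len(Q))
prec("pics/cur.png",env.get_calibration("wrist"))
prec("pics/w1.png",np.load("w1.npy",allow_pickle=True).item()) if 0 else None
E
```

```text
[-3.4607774   7.46443326] [-0.011 -0.098 -0.003  0.112] sd(.05mm) 0.014934856439565714
[-3.46077774  7.46443342] [-0.011 -0.098 -0.003  0.112] sd(.05mm) 0.014934854452719297
pivot (np.float64(320.1103526734926), np.float64(260.3333333333333)) vs [320.03389704 259.92628687] 31
about pivot 4.126011041058645 line 4.128047301804996 26
```

View pics/z5.png

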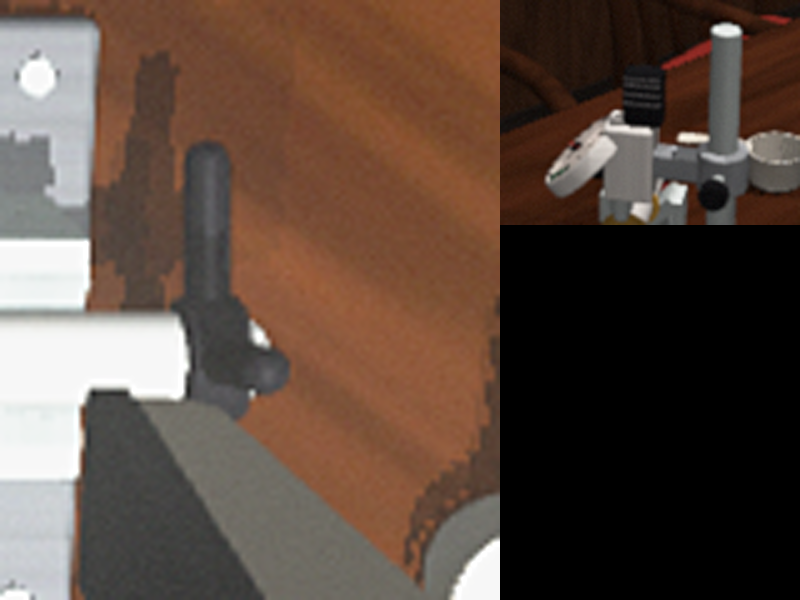

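The wheel crop shows one spoke level toward -x with its tip at (208, 155) and another nearly upright with its tip at (270, 370), i.e. wrist pixel (431, 269). I'll work out the present angle from that tip and refit with a free amplitude.

```bash
python3 - <<'E'
from q import *
w=env.get_calibration("wrist")
for r in(.045,.048):
  for t in np.arange(-.5,.05,.06):print(r,round(t,2),proj(w,P+r*(np.sin(t)*X+np.cos(t)*Z)).round(1),end="; ")
  print()
from scipy.optimize import least_squares
for now in(-3.36,-3.42,-3.48):
    D=np.array([(.35,5.04),(-.42,4.575),(-2.035,7.69),(now,10.35)])
    g=lambda q:q[1]+q[2]*(np.cos(D[:,0]-q[0])-.0714*np.sin(D[:,0]-q[0])**2)-D[:,1]
    r=least_squares(g,[-3.4,7.5,3]);print(now,r.x,r.fun.round(3))
E
```

```text
0.045 -0.5 [429.5 257.2]; 0.045 -0.44 [429.7 259.9]; 0.045 -0.38 [429.8 262.6]; 0.045 -0.32 [429.9 265.4]; 0.045 -0.26 [429.9 268.2]; 0.045 -0.2 [429.9 270.9]; 0.045 -0.14 [429.9 273.6]; 0.045 -0.08 [429.7 276.3]; 0.045 -0.02 [429.6 279. ]; 0.045 0.04 [429.4 281.5]; 
0.048 -0.5 [430.4 256.6]; 0.048 -0.44 [430.6 259.5]; 0.048 -0.38 [430.7 262.4]; 0.048 -0.32 [430.8 265.4]; 0.048 -0.26 [430.8 268.3]; 0.048 -0.2 [430.8 271.3]; 0.048 -0.14 [430.8 274.2]; 0.048 -0.08 [430.6 277.1]; 0.048 -0.02 [430.5 280. ]; 0.048 0.04 [430.2 282.7]; 
-3.36 [-3.44632418  7.44401129  2.90931572] [ 0.019 -0.024  0.014 -0.009]
-3.42 [-3.44516662  7.43961943  2.90334529] [ 0.018 -0.022  0.012 -0.008]
-3.48 [-3.44544605  7.44007693  2.903949  ] [ 0.018 -0.022  0.012 -0.008]
```

Now at φ ≈ -3.40 and the peak is at -3.45. One more small nudge of about 0.05 rad (1.6 mm lower than before).

>>> {"fn": "drive_tool", "kwargs": {"motion": [[0.04,[-0.005,0.035,0],[0,0,0]],[0.04,[-0.01,0.07,0],[0,0,0]],[0.04,[-0.015,0.1,0],[0,0,0]],[0.04,[-0.02,0.132,0.03],[0,0,0]],[0.04,[-0.02,0.132,0.07],[0,0,0]],[0.04,[-0.02,0.132,0.11],[0,0,0]],[0.04,[-0.02,0.132,0.15],[0,0,0]],[0.04,[-0.02,0.132,0.19],[0,0,0]]]}}

```text
t: 26.07
position: [0.519, 0.0197, 0.1087]
tool_rot: [0.078, 0.997, -0.0, -0.001]
force: [0.4, 0.4, 0.8]
opening: 0.0401
grip_force: 0.0
```

>>> {"fn": "drive_tool", "kwargs": {"motion": [[0.04,[0,0,0.015],[0,0,0]],[0.04,[0,0,0.025],[0,0,0]],[0.04,[0,0,0.03],[0,0,0]],[0.04,[0,0,0.032],[0,0,0]],[0.04,[0,0,0.034],[0,0,0]],[0.04,[0,0,0.034],[0,0,0]],[0.04,[0,0,0.034],[0,0,0]],[0.04,[0,0,0.034],[0,0,0]]]}}

```text
t: 26.73
position: [0.5203, 0.0183, 0.0783]
tool_rot: [0.08, 0.997, 0.0, 0.001]
force: [0.2, -0.1, -1.1]
opening: 0.0398
grip_force: 0.0
```

```bash
python3 q.py 2>/dev/null
```

```text
t 26.73 tcp stand [-0.0391  0.1308  0.0783] F [ 0.2 -0.1 -1.1]
spoke None
no dial
```

>>> {"fn": "drive_tool", "kwargs": {"motion": [[0.04,[0,0,0.003],[0,0,0]],[0.04,[0,0,0.005],[0,0,0]],[0.04,[0,0,0.006],[0,0,0]],[0.04,[0,0,0.007],[0,0,0]],[0.04,[0,0,0.008],[0,0,0]],[0.04,[0,0,0.0085],[0,0,0]],[0.04,[0,0,0.0085],[0,0,0]],[0.04,[0,0,0.0085],[0,0,0]]]}}

```text
t: 27.45
position: [0.5201, 0.0182, 0.0691]
tool_rot: [0.08, 0.997, 0.0, 0.001]
force: [0.6, 1.0, 4.5]
opening: 0.0397
grip_force: 2.0
```

>>> {"fn": "drive_tool", "kwargs": {"motion": [[0.04,[0,0,0],[0,0,0]],[0.04,[0,0,-0.005],[0,0,0]],[0.04,[0,0,-0.025],[0,0,0]],[0.04,[0,0,-0.06],[0,0,0]],[0.04,[0,0,-0.1],[0,0,0]],[0.04,[0,0,-0.13],[0,0,0]],[0.04,[0,0,-0.13],[0,0,0]],[0.04,[0,0,-0.13],[0,0,0]]]}}

```text
t: 28.12
position: [0.5199, 0.0183, 0.2]
tool_rot: [0.08, 0.997, 0.001, 0.001]
force: [-0.3, 0.1, -0.6]
opening: 0.0399
grip_force: 0.0
```

>>> {"fn": "drive_tool", "kwargs": {"motion": [[0.07,[0.005,-0.03,-0.03],[0,0,0]],[0.07,[0.01,-0.06,-0.05],[0,0,0]],[0.07,[0.015,-0.09,-0.08],[0,0,0]],[0.07,[0.018,-0.12,-0.1],[0,0,0]],[0.07,[0.02,-0.133,-0.1],[0,0,0]],[0.07,[0.02,-0.133,-0.1],[0,0,0]],[0.07,[0.02,-0.133,-0.1],[0,0,0]],[0.07,[0.02,-0.133,-0.1],[0,0,0]]]}}

```text
t: 28.78
position: [0.4781, -0.1084, 0.2971]
tool_rot: [0.079, 0.997, -0.0, -0.002]
force: [0.3, 0.3, -0.8]
opening: 0.0701
grip_force: 0.0
```

```bash
python3 q.py; python3 - <<'E'
from q import *
w=env.get_calibration("wrist");a=cv2.imread("pics/cur.png")
# dark tip of the upright spoke: rightmost dark pixels right of the hub
g=cv2.cvtColor(a,cv2.COLOR_BGR2HSV);pc=proj(w,P).astype(int)
x0,y0=pc[0]+6,pc[1]-25;m=((g[...,1]<70)&(g[...,2]<95))[y0:y0+50,x0:x0+25]
v,u=np.nonzero(m);print("rightmost",u.max()+x0,[ (x+x0,(v[u==x].mean()+y0).round(1)) for x in sorted(set(u))])
for t in(-.4,-.32,-.25):print(t,proj(w,P+.048*(np.sin(t)*X+np.cos(t)*Z)).round(1))
E
```

```text
t 28.78 tcp stand [-0.0605 -0.0011  0.2971] F [ 0.3  0.3 -0.8]
spoke None
needle (np.float64(-2.1615856214500226), 28, np.float64(0.02297600496145376)) mm -5.361464053625056 px [321.23446345 261.58980421]
rightmost 436 [(np.int64(425), np.float64(267.3)), (np.int64(426), np.float64(266.7)), (np.int64(427), np.float64(267.0)), (np.int64(428), np.float64(266.5)), (np.int64(429), np.float64(266.0)), (np.int64(430), np.float64(266.0)), (np.int64(431), np.float64(266.0)), (np.int64(432), np.float64(266.2)), (np.int64(433), np.float64(267.0)), (np.int64(434), np.float64(266.0)), (np.int64(435), np.float64(266.5)), (np.int64(436), np.float64(266.5))]
-0.4 [432.4 262.7]
-0.32 [432.5 266.7]
-0.25 [432.6 270.2]
```

```bash
python3 -c "
from bench import env
print(env.sign_off())"
```

```text
the job is handed in; nothing more can be done
None
```

Job handed in at about 29 s: the indicator was set at about 5.0 mm (in the green arc) and let go, and the spindle is left at about -3.47 rad against a fitted high spot of -3.45, with the needle reading 10.3 mm against a fitted peak of about 10.4 mm; one early push hit the end of a spoke at 16 N without visibly turning the wheel, so I backed off.

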